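# Fold down the sprung ledge and stand the stamp on it

### The job

Push the tilted-up sprung ledge of the desk stand down past its dead point until it snaps over, and press it firmly home onto its rubber stop (about 12 N at the fingers, never more than 20 N). Then stand the rubber stamp upright on the middle of the ledge, setting it down gently, and let go; leave the glue stick, staple box and binder clip where they are.

Things in the scene. Friction and masses are not known exactly. Their poses are not given: they have to be found in the camera images.
- ledge_stand: Dark steel stand fixed to the desk: base plate 135 x 124 x 8 mm, two upright cheeks (40 mm deep, 120 mm over their outsides, 90 mm high) holding the ledge's hinge pin. Origin on the desk under the hinge axis, which is 70 mm above it and parallel to own y; own x points from the ledge's free edge to the hinge (away from the robot). The plate spans own x -110 to +25 mm.
- ledge (a joint): Ledge hinge, rad. 0 = stowed, free edge 0.73 rad above level; grows folding down; 0.73 = level. Spring: up to 8 N straight down at 65 mm from the hinge, fading to 0 at the dead point; short of it the ledge springs back. The dead point is 0.12 before the rubber stop, which lies anywhere in 0.60 to 0.86, not visible: feel the force rise again. The stop yields 1 mm per 4 to 5 N (65 mm from the hinge).
- ledge_mid (a point): Middle of the ledge's upper face, where the stamp shall stand; moves with it. Aluminium plate 100 mm wide (own y), 6 mm thick; free edge 124 mm from the hinge axis, with a lip 4 mm high, 5 mm thick. The point is 62 mm from the hinge axis along the ledge and 5 mm above it square to the ledge. Own x runs along the ledge to the hinge, z is normal to the face. The cheeks stand 108 mm apart.
- stamp_center (a point): Rubber stamp standing upright: black base 27 (own x) x 52 (own y) x 14 mm, round turned wooden handle above it, 67 mm high in all. The point is on its axis half-way up, 33.5 mm above its underside. The handle has a neck and, at its top, a round knob about 26 mm across, centred 18 mm above this point: grip the knob.
- stamp: The same stamp, origin at the centre of its underside, z up along the handle.
- glue_stick: Glue stick, 24 mm thick, 88 mm high, standing on the free part of the desk (not the one far back beside the pen organiser); origin at its underside. Bystander. It and the stamp may have swapped sides.
- staple_box: Small cardboard staple box 34 x 60 x 19 mm lying beside the stand; origin at its underside. Bystander.
- binder_clip: Black binder clip 32 x 42 x 24 mm lying on the other side of the stand; origin at its underside. Bystander.
Things that resemble listed ones, but are neither listed nor needed, are in the scene too. What is shaped like the stamp but green, orange or red is not meant.

How it is judged:
By the outcome, as a careful person would: the job done as asked, in the order asked, and still so for the second after the job is handed in, with the robot touching nothing.
It also fails if it takes over 72 s, if anything falls off the work surface, if the arm or the gripper's body presses on something with over 40 N, if the wrist force passes 120 N, or if a joint passes its speed limit or range.

### The arm

A 6-joint arm with a two-finger parallel gripper is mounted at the origin on a cart in front of the work surface, level with it; the furniture and walls round the work are solid. World frame = base frame: x ahead of the robot, y to its left, z up, the work surface at z = 0. Lengths are in mm, angles in rad, forces in N, time in s.
With the tool pointing down it reaches from about 300 to 750 mm from the base axis. Payload 8.5 kg.
Tool frame: the origin (TCP) lies on the centre line of the jaws, within the pads' length; the fingertips stand 8 mm ahead of it and the grasp point (between the pads) lies 11 mm behind it; z points along the fingers, y is the line along which they close (so a half turn about z gives the same grasp; the last joint's range is limited). The gripper opens to 88 mm and grips with 3 to 60 N. Pads are 18 mm wide; open, the fingers measure 123 mm over their backs; the gripper's body (75 mm by 187 mm) begins 45 mm behind the grasp point.
Start: joints at [1.004, 0.381, 1.297, -0, 1.464, -0.215], TCP at [189.514, 516.299, 246.748] pointing down, gripper open.
Joint ranges: [-3.11, 3.11], [-0.89, 2.33], [0.22, 2.48], [-1.42, 4.56], [0.17, 2.85], [-2.88, 2.88]. Speed limits (rad/s): [2.39, 2.39, 3.14, 3.14, 3.14, 3.14].

### API

Orientations are given as a rotation vector (axis times angle).
In Python, from bench import sensors, eyes, close_job, spot_in gives the robot as it stands.
- The arm moves only by the tool play_rows, never from a script. Its argument "deltas" is a list of rows, each a list of 7 numbers: the shift along the tool's x, y, z in m, then the turn, a rotation vector about the tool's x, y, z in rad, then the opening, from 0 (shut) to 1 (fully open). A call has 1 to 10 rows; each row shifts and turns the commanded pose from where the row before left it, along the tool's axes as they then stand; what a row does not reach is not made up. A row lasts 1/12 s, in which the tool goes at most 41.7 mm and 7.16 degrees, less where a joint would pass 70% of its speed; a pose out of reach is approached as far as the arm can. A call with a gripper value outside its range is refused whole. The fingers move at their own pace and stop on an object; "newtons" is the grip in N (left out, the last holds). Time passes only in rows, so rows that do not move let the fingers close. It gives the time, the measured TCP pose, the force, the opening and the grip force at its end, in the units of the state.
- sensors.get_state(): the state, without advancing time (a new reading comes with each control period).
- eyes.grab_frame(name): name is "scene" or "side" or "wrist"; returns the picture (384x512x3 uint8, blue, green, red); there is no depth.
- eyes.camera_model(name): a dict with "intrinsics" (3x3 intrinsics, pixels), "view" (4x4, takes a point from world to camera coordinates). Camera axes: x right, y up, looking along -z (the intrinsics and any distortion apply to the point x, -y, -z); pixel columns grow to the right and rows downward; lengths in mm; the calibration is good to about 2 mm. A picture is of the moment at which its call begins: read the wrist's pose just before it. camera_model takes no time and is no camera call; for the wrist camera it gives the pose at the moment of the call.
- close_job(): hands the job in; it is judged then, once.
Trained networks look in the newest picture that a camera, given by its name, has taken for a name from the list of things; names that differ only in an ending like _2 or _b are one class to them, and where a whole thing is asked for, a point or a joint stands for the part that bears it (a point fixed in the world has none). Each returns a list of dicts, best first, with "confidence" (0 to 1); they miss things now and then, are a little off and sometimes report something else, mostly with a low value. They report only what shows in the picture. A call takes as long as a camera call. They do not tell look-alikes from the thing itself.
- spot_in(camera, query): "bbox" ([centre column, centre row, width, height] in pixels, round what is visible of it).
The state is a dict: "t": time; "joint_pos": joint angles; "qd": joint speeds; "effort": joint torques, N m; "ee_pos": TCP position; "eef_rot": TCP orientation; "ft_force": force on the tool from outside, world axes, zero at the start; "ft_torque": the same for the moment, N m; "finger_gap": finger opening in mm; "grasp_force": force on a finger pad.
Only numpy, scipy, OpenCV 4.12 (cv2) and the standard library are available. Lean on these libraries where they do the work, as an engineer would, in place of code of your own. Each camera call takes 0.05 s, during which the arm holds its last target. There are 200 camera calls.

## Working session

There is one attempt and no reset: what is moved stays moved. The work goes in short steps, Python scripts to look and compute and a tool call to move; the robot and the scene stay as the last step left them, time stands still between calls to the robot, and variables do not carry over. Pictures are saved under pics/ and viewed, at most 10 in all, crops included, and the job is handed in when it is done.

Besides the shell and the picture viewer there is one more tool, called after "Emit:" as a command line: name --pt "numbers of a row" for each row, then --argument value for the rest. play_rows: Moves the arm, as the interface text tells. Its arguments: {"type":"object","properties":{"deltas":{"type":"array"},"newtons":{"type":"number"}},"required":["deltas"]}

```bash
mkdir -p pics; ls
python3 - <<'E'
from bench import sensors, eyes, spot_in
import cv2,numpy as np
s=sensors.get_state(); print(s)
ims=[]
for c in ("scene","side"):
    im=eyes.grab_frame(c); cv2.imwrite(f"pics/{c}0.png",im)
    m=eyes.camera_model(c); print(c,np.round(m["intrinsics"],1).tolist(),np.round(m["view"],3).tolist(),[k for k in m])
    for q in ("ledge_stand","ledge","stamp","glue_stick","staple_box","binder_clip"):
        print(q,[(np.round(d["bbox"]).tolist(),round(d["confidence"],2)) for d in spot_in(c,q)][:4])
E
```

```text
pics
{'t': 0.0, 'joint_pos': array([ 1.00370767e+00,  3.81181400e-01,  1.29825726e+00, -2.16182954e-05,
        1.46358616e+00, -2.15300135e-01]), 'qd': array([ 0.00031391, -0.00023682,  0.00100916,  0.00067388,  0.00088338,
        0.0009018 ]), 'effort': array([-8.21698322e-04, -4.37935138e+01, -2.24551857e+01,  7.13126035e-02,
        3.53338954e-02, -1.18245816e-04]), 'ee_pos': array([189.37653833, 516.08139424, 246.14677981]), 'eef_rot': array([-5.49647319e-01, -3.09260115e+00,  2.09221637e-03]), 'ft_force': array([-0.04023015,  1.06178709,  0.3113917 ]), 'ft_torque': array([ 0.003349  ,  0.03975959, -0.00913746]), 'grasp_force': 0.0, 'finger_gap': 88.1963382989462}
scene [[348.7, 0.0, 256.6], [0.0, 348.7, 190.7], [0.0, 0.0, 1.0]] [[0.872, -0.489, -0.021, -376.595], [0.323, 0.542, 0.776, -253.714], [-0.368, -0.683, 0.631, -880.859], [0.0, 0.0, 0.0, 1.0]] ['intrinsics', 'view']
ledge_stand [([304.0, 226.0, 64.0, 67.0], 0.91)]
ledge [([305.0, 208.0, 42.0, 21.0], 0.7)]
stamp [([215.0, 170.0, 13.0, 15.0], 0.72), ([197.0, 158.0, 9.0, 19.0], 0.71), ([191.0, 177.0, 14.0, 18.0], 0.57), ([222.0, 156.0, 10.0, 18.0], 0.52)]
glue_stick [([345.0, 293.0, 14.0, 30.0], 0.86)]
staple_box [([277.0, 208.0, 15.0, 22.0], 0.46)]
binder_clip [([332.0, 261.0, 13.0, 12.0], 0.69)]
side [[442.6, 0.0, 246.9], [0.0, 442.6, 193.9], [0.0, 0.0, 1.0]] [[-0.999, -0.026, -0.022, 466.516], [-0.01, -0.373, 0.928, -67.052], [-0.032, 0.928, 0.372, -1297.194], [0.0, 0.0, 0.0, 1.0]] ['intrinsics', 'view']
ledge_stand [([230.0, 186.0, 50.0, 64.0], 0.95)]
ledge [([227.0, 170.0, 37.0, 34.0], 0.95)]
stamp [([257.0, 262.0, 28.0, 31.0], 0.94), ([274.0, 288.0, 26.0, 35.0], 0.85), ([229.0, 284.0, 13.0, 36.0], 0.85), ([296.0, 263.0, 23.0, 29.0], 0.76)]
glue_stick [([245.0, 170.0, 5.0, 23.0], 0.45)]
staple_box [([226.0, 224.0, 13.0, 16.0], 0.68), ([258.0, 261.0, 29.0, 29.0], 0.24)]
binder_clip []
```

Run:
```python
import cv2,numpy as np
a=cv2.imread("pics/scene0.png")[120:340,160:400]; b=cv2.imread("pics/side0.png")[120:340,150:350]
cv2.imwrite("pics/c0.png",np.hstack([cv2.resize(a,(436,400),interpolation=3),cv2.resize(b,(364,400),interpolation=3)]))
cv2.imwrite("pics/c1.png",cv2.imread("pics/scene0.png"))
```

```text
(no output)
```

View pics/c0.png

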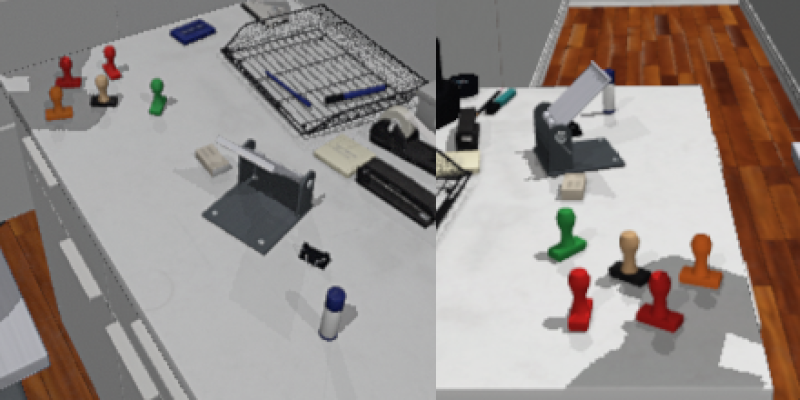

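View pics/scene0.png

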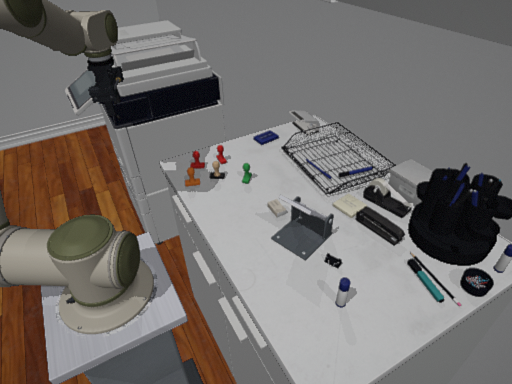

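The crop shows the wanted stamp (wood handle, black base) at scene (216,170) and side (256,262), among the coloured ones. The stand is at scene (303,228) and the glue stick at (343,292), on the other side.

```bash
cat > h.py <<'E'
from bench import sensors, eyes, spot_in
import cv2, numpy as np
from scipy.spatial.transform import Rotation as R
from scipy.optimize import least_squares
def proj(m,P):
    P=np.atleast_2d(P); c=(m["view"][:3,:3]@P.T).T+m["view"][:3,3]
    q=c*[1,-1,-1]; p=(m["intrinsics"]@q.T).T; return p[:,:2]/p[:,2:]
def onplane(m,uv,z):
    Rv=m["view"][:3,:3]; o=-Rv.T@m["view"][:3,3]
    d=Rv.T@(np.linalg.inv(m["intrinsics"])@[uv[0],uv[1],1]*[1,-1,-1]); return o+d*(z-o[2])/d[2]
def tri(ms,uvs):
    f=lambda P:np.concatenate([proj(m,P)[0]-u for m,u in zip(ms,uvs)])
    r=least_squares(f,[400,0,30]); return r.x,np.abs(r.fun).max()
def tocmd(dw):  # world shift mm -> tool axes m
    return np.round(R.from_rotvec(sensors.get_state()["eef_rot"]).inv().apply(dw)/1000,4)
E
python3 - <<'E'
from h import *
a,b=eyes.camera_model("scene"),eyes.camera_model("side")
print("stamp",tri([a,b],[[215.5,170],[256.5,262]]))
for n,u in dict(red1=(197,167),green=(247,180),red2=(222,162),orange=(192,184),stampbase=(217,176),glue=(341,304),box=(277,210),clip=(332,263)).items(): print(n,onplane(a,u,5).round())
# plate corners in scene crop -> px
C=dict(nearL=(203,213),near=(265,251),right=(313,200))
for k,(x,y) in C.items(): print(k,onplane(a,(x/1.817+160,y/1.818+120),8).round())
s=sensors.get_state(); Rt=R.from_rotvec(s["eef_rot"]).as_matrix(); print(Rt.round(3))
m=eyes.camera_model("wrist"); Rv=m["view"][:3,:3]; o=-Rv.T@m["view"][:3,3]
print("wristcam in tool",(Rt.T@(o-s["ee_pos"])).round(1),"look",(Rt.T@-Rv[2]).round(2),m["intrinsics"].round(1).tolist())
for im in range(1): cv2.imwrite("pics/w0.png",eyes.grab_frame("wrist"))
E
```

```text
stamp (array([435.91138635, 301.44803949,  28.91336752]), np.float64(0.08596552797612844))
red1 [396. 386.   5.]
green [518. 221.   5.]
red2 [489. 368.   5.]
orange [343. 299.   5.]
stampbase [437. 297.   5.]
glue [ 481. -325.    5.]
box [526.  36.   5.]
clip [ 541. -217.    5.]
nearL [450. -58.   8.]
near [ 489. -170.    8.]
right [ 617. -123.    8.]
[[-0.939  0.345  0.   ]
 [ 0.345  0.939 -0.   ]
 [-0.    -0.    -1.   ]]
wristcam in tool [  69.2    0.3 -138. ] look [-0.27 -0.    0.96] [[308.4, 0.0, 256.4], [0.0, 308.4, 186.7], [0.0, 0.0, 1.0]]
```

View pics/w0.png

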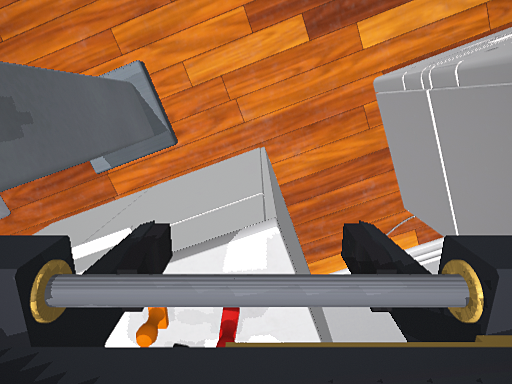

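The wrist view shows the camera above the +x side of the tool with the fingers at the bottom; only the orange and red stamps show. I'm moving over the stand now.

Emit:
play_rows --pt "-0.026 -0.0232 0 0 0 0 0.5" --pt "-0.026 -0.0232 0 0 0 0 0.5" --pt "-0.026 -0.0232 0 0 0 0 0.5" --pt "-0.026 -0.0232 0 0 0 0 0.5" --pt "-0.026 -0.0232 0 0 0 0 0.5" --pt "-0.026 -0.0232 0 0 0 0 0.5" --pt "-0.026 -0.0232 0 0 0 0 0.5" --pt "-0.026 -0.0232 0 0 0 0 0.5" --pt "-0.026 -0.0232 0 0 0 0 0.5" --pt "-0.026 -0.0232 0 0 0 0 0.5"

```text
t: 1.58
ee_pos: [354.1, 207.4, 247.0]
eef_rot: [0.549, 3.093, 0.0]
ft_force: [0.9, 1.4, -0.2]
finger_gap: 44.2
grasp_force: 0.0
```

Emit:
play_rows --pt "-0.026 -0.0232 0 0 0 0 0" --pt "-0.026 -0.0232 0 0 0 0 0" --pt "-0.026 -0.0232 0 0 0 0 0" --pt "-0.026 -0.0232 0 0 0 0 0" --pt "-0.026 -0.0232 0 0 0 0 0" --pt "-0.026 -0.0232 0 0 0 0 0" --pt "-0.026 -0.0232 0 0 0 0 0" --pt "-0.026 -0.0232 0 0 0 0 0" --pt "-0.026 -0.0232 0 0 0 0 0" --pt "-0.026 -0.0232 0 0 0 0 0"

```text
t: 2.42
ee_pos: [518.3, -100.2, 246.8]
eef_rot: [0.55, 3.093, 0.0]
ft_force: [-0.0, 0.4, 0.8]
finger_gap: 0.3
grasp_force: 0.0
```

Emit:
play_rows --pt "0 0 0 0 0 -0.1 0" --pt "0 0 0 0 0 -0.1 0" --pt "0 0 0 0 0 -0.1 0" --pt "0 0 0 0 0 -0.1 0" --pt "0 0 0 0 0 -0.1 0" --pt "0 0 0 0 0 -0.1 0" --pt "0 0 0 0 0 -0.1 0" --pt "0 0 0 0 0 0 0"

```text
t: 3.08
ee_pos: [517.8, -98.5, 246.8]
eef_rot: [-0.55, 3.093, -0.0]
ft_force: [-0.2, 0.3, 0.6]
finger_gap: 0.6
grasp_force: 0.0
```

Run:
```python
from h import *
import pickle
s=sensors.get_state(); m=eyes.camera_model("wrist"); im=eyes.grab_frame("wrist"); cv2.imwrite("pics/w1.png",im)
pickle.dump((s,m),open("w1.pkl","wb"))
print(s["t"],s["joint_pos"].round(2),s["ee_pos"],R.from_rotvec(s["eef_rot"]).as_matrix().round(3),s["ft_force"])
```

```text
3.0833 [-0.41  0.34  1.36 -0.    1.44 -2.34] [517.76995627 -98.48997871 246.76003043] [[-0.939 -0.344  0.   ]
 [-0.344  0.939 -0.   ]
 [-0.    -0.    -1.   ]] [-0.24661672  0.30774048  0.61151645]
```

View pics/w1.png

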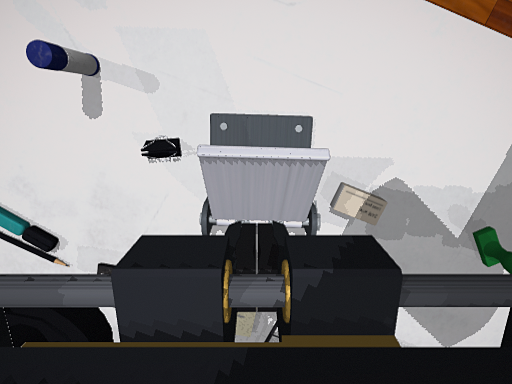

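The wrist view shows the stand from above: plate near corners at (209,114) and (313,117), lip corners at (197,146) and (330,149). The clip, box and glue stick are clear of it. Now fitting the pose.

Run:
```python
from h import *
import pickle
s,m=pickle.load(open("w1.pkl","rb")); a=eyes.camera_model("scene")
O=np.array([[-110,62,8],[-110,-62,8],[-86.4,50,159.4],[-86.4,-50,159.4]]);U=np.array([[313,117],[209.5,114],[330,149],[197.5,146]])
def W(p,P): c,t=np.cos(p[2]),np.sin(p[2]); return np.c_[p[0]+c*P[:,0]-t*P[:,1],p[1]+t*P[:,0]+c*P[:,1],P[:,2]]
f=lambda p:(proj(m,W(p,O))-U).ravel()
r=least_squares(f,[573,-77,.35]); print(r.x,r.fun.round(1).reshape(-1,2).tolist())
S=np.array([[-110,62,8],[-110,-62,8],[25,-62,8]]);print(proj(a,W(r.x,S)).round(1), "picked (271.7,237)(305.8,258)(332,230)")
r2=least_squares(lambda p:(proj(m,W(p,O[:2]))-U[:2]).ravel(),r.x);print(r2.x)
c,t=np.cos(r.x[2]),np.sin(r.x[2]);mid=r.x[:2]-62*np.array([c,t]);print("mid",mid,"delta",mid-s["ee_pos"][:2])
```

```text
[ 5.65606046e+02 -7.67647661e+01  3.26759713e-01] [[0.6, -4.6], [-0.3, -4.3], [1.7, 3.1], [-1.9, 2.8]]
[[268.6 237.3]
 [303.7 259.5]
 [331.2 231.9]] picked (271.7,237)(305.8,258)(332,230)
[ 5.70609201e+02 -7.54834890e+01  3.23363984e-01]
mid [506.88662886 -96.66527091] delta [-10.88332741   1.82470781]
```

Run:
```python
from h import *
import pickle
s,m=pickle.load(open("w1.pkl","rb")); a=eyes.camera_model("scene")
O=np.array([[-110,62,8],[-110,-62,8],[-93.1,50,151.9],[-93.1,-50,151.9]]);U=np.array([[313,117],[209.5,114],[330,149],[197.5,146]])
def W(p,P): c,t=np.cos(p[2]),np.sin(p[2]); return np.c_[p[0]+c*P[:,0]-t*P[:,1],p[1]+t*P[:,0]+c*P[:,1],P[:,2]]
r=least_squares(lambda p:(proj(m,W(p,O))-U).ravel(),[573,-77,.35]); print(r.x,r.fun.round(1).reshape(-1,2).tolist())
c,t=np.cos(r.x[2]),np.sin(r.x[2]);mid=r.x[:2]-62*np.array([c,t]);d=mid-s["ee_pos"][:2];print("mid",mid,"delta",d,tocmd([*d,0]))
```

```text
[ 5.70727104e+02 -7.48594213e+01  3.27033968e-01] [[0.4, 0.1], [-0.1, 0.5], [-0.3, -0.1], [0.1, -0.3]]
mid [512.01314718 -94.77602942] delta [-5.75680909  3.71394929] [0.0042 0.0054 0.    ]
```

Emit:
play_rows --pt "0.0042 0.0054 0 0 0 0.024 0" --pt "0 0 0.02 0 0 0 0" --pt "0 0 0.02 0 0 0 0" --pt "0 0 0.02 0 0 0 0" --pt "0 0 0.02 0 0 0 0" --pt "0 0 0.01 0 0 0 0" --pt "0 0 0 0 0 0 0" --pt "0 0 0 0 0 0 0"

```text
t: 3.8
ee_pos: [512.1, -94.8, 156.8]
eef_rot: [0.504, -3.101, -0.0]
ft_force: [0.8, 0.2, 0.1]
finger_gap: 0.4
grasp_force: 0.0
```

Emit:
play_rows --pt "0 0 0.004 0 0 0 0" --pt "0 0 0.004 0 0 0 0" --pt "0 0 0.004 0 0 0 0" --pt "0 0 0.004 0 0 0 0"

```text
t: 4.13
ee_pos: [512.9, -95.1, 141.6]
eef_rot: [-0.506, 3.098, -0.003]
ft_force: [1.6, 0.4, 7.3]
finger_gap: 0.7
grasp_force: 3.2
```

Emit:
play_rows --pt "0 0 0.004 0 0 0 0" --pt "0 0 0.004 0 0 0 0" --pt "0 0 0.004 0 0 0 0" --pt "0 0 0.004 0 0 0 0"

```text
t: 4.47
ee_pos: [512.8, -95.2, 125.7]
eef_rot: [-0.506, 3.098, -0.003]
ft_force: [0.5, -0.9, 7.9]
finger_gap: -0.0
grasp_force: 3.3
```

Emit:
play_rows --pt "0 0 0.003 0 0 0 0" --pt "0 0 0.003 0 0 0 0" --pt "0 0 0.003 0 0 0 0" --pt "0 0 0.003 0 0 0 0"

```text
t: 4.8
ee_pos: [512.5, -95.2, 113.5]
eef_rot: [-0.506, 3.099, -0.002]
ft_force: [-1.0, -0.5, 6.7]
finger_gap: 0.1
grasp_force: 2.7
```

Emit:
play_rows --pt "0 0 0.002 0 0 0 0" --pt "0 0 0.002 0 0 0 0"

```text
t: 4.97
ee_pos: [512.3, -95.2, 109.4]
eef_rot: [-0.506, 3.099, -0.002]
ft_force: [0.3, 0.2, 4.7]
finger_gap: 0.5
grasp_force: 2.3
```

Emit:
play_rows --pt "0 0 0.002 0 0 0 0" --pt "0 0 0.002 0 0 0 0"

```text
t: 5.13
ee_pos: [512.2, -95.1, 105.2]
eef_rot: [-0.506, 3.1, -0.002]
ft_force: [-0.8, -0.0, 4.4]
finger_gap: 0.2
grasp_force: 1.8
```

Emit:
play_rows --pt "0 0 0.0015 0 0 0 0" --pt "0 0 0.0015 0 0 0 0"

```text
t: 5.3
ee_pos: [512.1, -94.9, 101.8]
eef_rot: [-0.507, 3.1, -0.0]
ft_force: [-0.8, -1.2, 2.7]
finger_gap: 0.4
grasp_force: 1.3
```

Emit:
play_rows --pt "0 0 0.0015 0 0 0 0" --pt "0 0 0.0015 0 0 0 0"

```text
t: 5.47
ee_pos: [511.9, -94.8, 98.5]
eef_rot: [0.507, -3.1, -0.0]
ft_force: [-0.6, 0.0, 0.5]
finger_gap: 0.6
grasp_force: 0.7
```

Emit:
play_rows --pt "0 0 0.0015 0 0 0 0" --pt "0 0 0.0015 0 0 0 0"

```text
t: 5.63
ee_pos: [511.9, -94.7, 95.4]
eef_rot: [0.507, -3.1, -0.001]
ft_force: [-0.1, -0.5, 0.4]
finger_gap: 0.1
grasp_force: 0.1
```

Emit:
play_rows --pt "0 0 0.001 0 0 0 0" --pt "0 0 0.001 0 0 0 0"

```text
t: 5.8
ee_pos: [511.9, -94.7, 93.5]
eef_rot: [0.507, -3.1, -0.0]
ft_force: [0.2, -0.4, 1.0]
finger_gap: 0.5
grasp_force: 0.0
```

Emit:
play_rows --pt "0 0 0.001 0 0 0 0" --pt "0 0 0.001 0 0 0 0"

```text
t: 5.97
ee_pos: [512.0, -94.8, 91.6]
eef_rot: [0.507, -3.1, -0.0]
ft_force: [0.4, -0.6, -0.4]
finger_gap: 0.6
grasp_force: 0.0
```

Dead point passed at TCP z of about 95. I expect the stop at about 87–89 (TCP), so I'm creeping in.

Emit:
play_rows --pt "0 0 0.001 0 0 0 0" --pt "0 0 0.001 0 0 0 0"

```text
t: 6.13
ee_pos: [512.0, -94.8, 89.7]
eef_rot: [-0.507, 3.1, -0.0]
ft_force: [0.9, 0.7, -0.4]
finger_gap: 0.4
grasp_force: 0.0
```

Emit:
play_rows --pt "0 0 0.001 0 0 0 0" --pt "0 0 0 0 0 0 0"

```text
t: 6.3
ee_pos: [511.9, -94.8, 88.6]
eef_rot: [0.507, -3.1, -0.0]
ft_force: [0.4, -0.3, -0.3]
finger_gap: 0.3
grasp_force: 0.0
```

Emit:
play_rows --pt "0 0 0.001 0 0 0 0" --pt "0 0 0 0 0 0 0"

```text
t: 6.47
ee_pos: [511.9, -94.8, 87.6]
eef_rot: [0.507, -3.1, -0.0]
ft_force: [-0.4, 0.6, 0.8]
finger_gap: 0.8
grasp_force: 0.0
```

Emit:
play_rows --pt "0 0 0.001 0 0 0 0" --pt "0 0 0 0 0 0 0"

```text
t: 6.63
ee_pos: [511.9, -94.8, 86.6]
eef_rot: [0.507, -3.1, -0.0]
ft_force: [-0.1, 0.8, -0.8]
finger_gap: 0.5
grasp_force: 0.0
```

Emit:
play_rows --pt "0 0 0.001 0 0 0 0" --pt "0 0 0 0 0 0 0"

```text
t: 6.8
ee_pos: [511.9, -94.8, 85.6]
eef_rot: [0.507, -3.1, -0.0]
ft_force: [0.8, -0.5, -0.2]
finger_gap: 0.4
grasp_force: 0.0
```

Emit:
play_rows --pt "0 0 0.001 0 0 0 0" --pt "0 0 0 0 0 0 0"

```text
t: 6.97
ee_pos: [511.9, -94.8, 84.6]
eef_rot: [0.507, -3.1, -0.0]
ft_force: [-0.5, 1.1, -0.1]
finger_gap: 0.2
grasp_force: 0.0
```

Emit:
play_rows --pt "0 0 0.001 0 0 0 0" --pt "0 0 0 0 0 0 0"

```text
t: 7.13
ee_pos: [511.9, -94.8, 83.6]
eef_rot: [0.507, -3.1, -0.0]
ft_force: [-0.1, 0.3, 0.9]
finger_gap: 0.7
grasp_force: 0.0
```

Emit:
play_rows --pt "0 0 0.001 0 0 0 0" --pt "0 0 0 0 0 0 0"

```text
t: 7.3
ee_pos: [512.0, -94.8, 82.9]
eef_rot: [0.507, -3.1, 0.0]
ft_force: [-2.1, -0.4, 4.3]
finger_gap: 0.4
grasp_force: 1.9
```

Emit:
play_rows --pt "0 0 0.001 0 0 0 0" --pt "0 0 0 0 0 0 0"

```text
t: 7.47
ee_pos: [511.9, -94.9, 82.2]
eef_rot: [-0.507, 3.1, -0.0]
ft_force: [-2.8, 0.0, 8.1]
finger_gap: 0.4
grasp_force: 4.1
```

Emit:
play_rows --pt "0 0 0.001 0 0 0 0" --pt "0 0 0 0 0 0 0"

```text
t: 7.63
ee_pos: [511.9, -94.9, 81.6]
eef_rot: [-0.507, 3.1, -0.001]
ft_force: [-5.0, 1.3, 11.9]
finger_gap: 0.6
grasp_force: 6.2
```

Emit:
play_rows --pt "0 0 0.001 0 0 0 0" --pt "0 0 0 0 0 0 0"

```text
t: 7.8
ee_pos: [511.9, -94.9, 81.0]
eef_rot: [-0.507, 3.1, -0.001]
ft_force: [-6.2, 0.6, 16.1]
finger_gap: 0.3
grasp_force: 8.3
```

Pressed home: the force rose again at the stop and reached 16 N. Now I retreat and go to the stamp.

Emit:
play_rows --pt "0 0 -0.003 0 0 0 0" --pt "0 0 -0.007 0 0 0 0" --pt "0 0 -0.025 0 0 0 0" --pt "0 0 -0.03 0 0 0 0.3" --pt "0 0 -0.03 0 0 0 0.5" --pt "0 0 -0.025 0 0 0 0.55"

```text
t: 8.3
ee_pos: [512.1, -94.8, 201.9]
eef_rot: [-0.507, 3.099, -0.001]
ft_force: [0.4, -1.0, 0.4]
finger_gap: 18.5
grasp_force: 0.0
```

Emit:
play_rows --pt "-0.0046 0.0333 0 0 0 0 0.55" --pt "-0.0046 0.0333 0 0 0 0 0.55" --pt "-0.0046 0.0333 0 0 0 0 0.55" --pt "-0.0046 0.0333 0 0 0 0 0.55" --pt "-0.0046 0.0333 0 0 0 0 0.55" --pt "-0.0046 0.0333 0 0 0 0 0.55" --pt "-0.0046 0.0333 0 0 0 0 0.55" --pt "-0.0046 0.0333 0 0 0 0 0.55" --pt "-0.0046 0.0333 0 0 0 0 0.55" --pt "-0.0046 0.0333 0 0 0 0 0.55"

```text
t: 9.13
ee_pos: [448.9, 237.1, 200.0]
eef_rot: [-0.507, 3.1, 0.0]
ft_force: [0.1, -0.5, -0.0]
finger_gap: 48.4
grasp_force: 0.0
```

Emit:
play_rows --pt "-0.0046 0.0333 0 0 0 0 0.55" --pt "-0.0046 0.0333 0 0 0 0 0.55" --pt "0 0 0 0 0 0 0.55" --pt "0 0 0 0 0 0 0.55"

```text
t: 9.47
ee_pos: [436.5, 302.7, 199.7]
eef_rot: [0.512, -3.1, 0.0]
ft_force: [0.7, -0.4, -0.6]
finger_gap: 48.5
grasp_force: 0.0
```

Run:
```python
from h import *
import pickle
s=sensors.get_state(); m=eyes.camera_model("wrist"); im=eyes.grab_frame("wrist"); sd=eyes.grab_frame("side")
pickle.dump((s,m),open("w2.pkl","wb"))
c=cv2.resize(sd[120:280,170:330],(288,288),interpolation=3); v=np.zeros((384,800,3),np.uint8); v[:,:512]=im; v[:288,512:]=c; cv2.imwrite("pics/w2.png",v)
print(s["t"],s["joint_pos"].round(2),s["ee_pos"],s["ft_force"])
print([(np.round(d["bbox"]).tolist(),round(d["confidence"],2)) for d in spot_in("wrist","stamp")])
```

```text
9.4667 [ 0.38  0.39  1.43 -0.    1.32 -1.51] [436.45218528 302.70662759 199.66520205] [ 0.71918846 -0.37436913 -0.63051491]
[([254.0, 166.0, 50.0, 45.0], 0.94), ([289.0, 87.0, 48.0, 53.0], 0.92), ([171.0, 223.0, 39.0, 54.0], 0.7), ([296.0, 233.0, 24.0, 28.0], 0.67), ([350.0, 166.0, 54.0, 48.0], 0.63)]
```

View pics/w2.png

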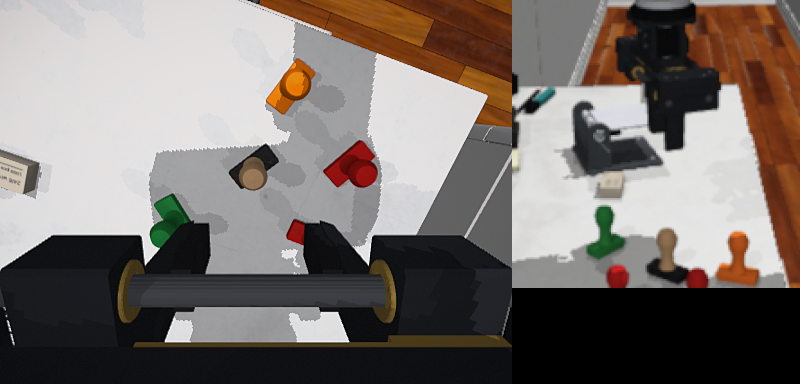

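The knob is at (252,174), with black base corners at about (230,181), (266,145) and (278,155). The other stamps are well clear, and in the side view the ledge lies level.

Run:
```python
from h import *
import pickle
s,m=pickle.load(open("w2.pkl","rb"))
k=onplane(m,(252.5,174),51.5); c1=onplane(m,(230,181),14);c2=onplane(m,(266,145),14);c3=onplane(m,(278,155),14)
print(k,c1,c2,c3,"centre of base",(c1+c3)/2,"long",c2-c1,np.linalg.norm(c2-c1),np.linalg.norm(c3-c2))
d=k-s["ee_pos"]; T=R.from_rotvec(s["eef_rot"]).as_matrix(); print(T.round(3))
print(tocmd([d[0],d[1],0])); l=c2-c1; print("long yaw",np.arctan2(l[1],l[0]))
for n,u,z in (("or",(295,84),51.5),("red",(362,172),51.5),("green",(165,233),51.5)): print(n,onplane(m,u,z).round())
```

```text
[435.41079117 299.10695483  51.5       ] [459.05067869 280.83941185  14.        ] [409.68523643 304.93382764  14.        ] [415.60283748 320.45026298  14.        ] centre of base [437.32675808 300.64483741  14.        ] long [-49.36544225  24.0944158    0.        ] 54.93166447192684 16.60655797602832
[[-0.947 -0.321 -0.   ]
 [-0.321  0.947 -0.   ]
 [ 0.    -0.    -1.   ]]
[ 0.0021 -0.0031  0.    ]
long yaw 2.6875242979217027
or [346. 309.  52.]
red [400. 397.  52.]
green [521. 235.  52.]
```

Emit:
play_rows --pt "0.0015 -0.0027 0 0 0 0 0.6" --pt "0 0 0 0 0 -0.1 0.6" --pt "0 0 0 0 0 -0.1 0.6" --pt "0 0 0.01 0 0 -0.1 0.6" --pt "0 0 0.02 0 0 -0.1 0.6" --pt "0 0 0.02 0 0 -0.1 0.6" --pt "0 0 0.02 0 0 -0.1 0.6" --pt "0 0 0.02 0 0 -0.1 0.6" --pt "0 0 0 0 0 -0.09 0.6" --pt "0 0 0 0 0 0 0.6"

```text
t: 10.45
ee_pos: [436.4, 297.3, 108.9]
eef_rot: [1.662, -2.663, -0.001]
ft_force: [0.2, 0.1, 0.8]
finger_gap: 53.0
grasp_force: 0.0
```

Run:
```python
from h import *
import pickle
s=sensors.get_state(); m=eyes.camera_model("wrist"); im=eyes.grab_frame("wrist"); sd=eyes.grab_frame("side")
pickle.dump((s,m),open("w3.pkl","wb"))
c=cv2.resize(sd[180:280,210:310],(288,288),interpolation=3); v=np.zeros((384,800,3),np.uint8); v[:,:512]=im; v[:288,512:]=c; cv2.imwrite("pics/w3.png",v)
print(s["t"],s["joint_pos"].round(2),s["ee_pos"]); print(proj(m,[436,300,51.5]))
```

```text
10.45 [ 0.37  0.49  1.56 -0.    1.09 -2.31] [436.44671536 297.32169118 108.9309693 ]
[[257.63718776 210.31738613]]
```

View pics/w3.png

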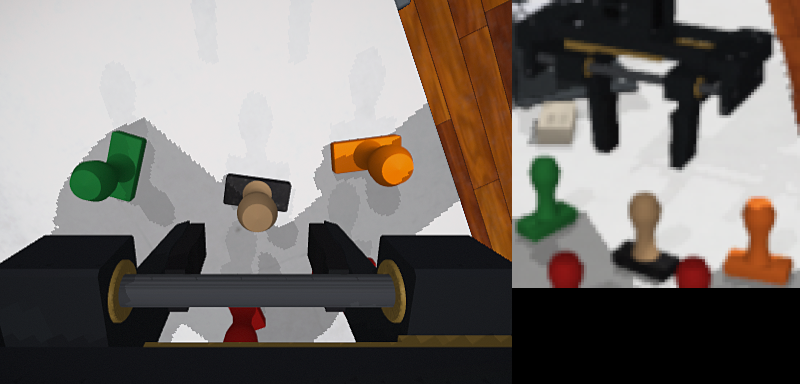

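Knob at (257,213), between the open fingers; base edge is from (226,175) to (291,182).

Run:
```python
from h import *
import pickle
s,m=pickle.load(open("w3.pkl","rb"))
k=onplane(m,(257,213),51.5); d=k-s["ee_pos"]; print(k,tocmd([d[0],d[1],0]))
a,b=onplane(m,(226,175),14),onplane(m,(291,182),14);l=a-b; l=l if l[1]>0 else -l;print(np.linalg.norm(l),np.arctan2(l[1],l[0]))
T=R.from_rotvec(s["eef_rot"]).as_matrix();print(np.arctan2(T[1,1],T[0,1]))
```

```text
[437.22484313 301.53136055  51.5       ] [-0.0041  0.0012  0.    ]
50.89550515233007 2.575745782953488
2.686536531984499
```

Emit:
play_rows --pt "-0.0036 0.001 0.01 0 0 0 0.6" --pt "0 0 0.015 0 0 0.1 0.6" --pt "0 0 0.015 0 0 0 0.6" --pt "0 0 0.015 0 0 0 0.6" --pt "0 0 0.01 0 0 0 0.6" --pt "0 0 0.0035 0 0 0 0.6" --pt "0 0 0 0 0 0 0.6"

```text
t: 11.13
ee_pos: [437.0, 302.1, 40.7]
eef_rot: [1.524, -2.746, -0.0]
ft_force: [0.2, 0.1, -0.4]
finger_gap: 52.9
grasp_force: 0.0
```

Emit:
play_rows --pt "0 0 0 0 0 0 0.4" --pt "0 0 0 0 0 0 0.35" --pt "0 0 0 0 0 0 0.3" --pt "0 0 0 0 0 0 0.2" --pt "0 0 0 0 0 0 0.2" --pt "0 0 0 0 0 0 0.2" --pt "0 0 0 0 0 0 0.2" --newtons 15

```text
t: 11.72
ee_pos: [437.5, 302.2, 41.6]
eef_rot: [-1.525, 2.745, -0.0]
ft_force: [1.1, 0.2, 4.0]
finger_gap: 23.0
grasp_force: 14.6
```

Emit:
play_rows --pt "0 0 -0.005 0 0 0 0.2" --pt "0 0 -0.015 0 0 0 0.2" --pt "0 0 -0.03 0 0 0 0.2" --pt "0 0 -0.04 0 0 0 0.2" --pt "0 0 -0.04 0 0 0 0.2" --pt "0 0 -0.03 0 0 0 0.2" --pt "0 0 0 0 0 0 0.2" --pt "0 0 0 0 0 0 0.2"

```text
t: 12.38
ee_pos: [437.2, 302.3, 202.5]
eef_rot: [-1.525, 2.744, -0.0]
ft_force: [-0.4, -0.1, -1.0]
finger_gap: 23.2
grasp_force: 14.9
```

Run:
```python
from h import *
import pickle
s=sensors.get_state(); sc=eyes.grab_frame("scene"); sd=eyes.grab_frame("side")
pickle.dump(s,open("s4.pkl","wb")); cv2.imwrite("pics/sd4.png",sd)
g=s["ee_pos"]+[0,0,11]
v=[]
for n,im in (("scene",sc),("side",sd)):
    u,w=proj(eyes.camera_model(n),g-[0,0,25])[0].astype(int); print(n,u,w); v.append(cv2.resize(im[w-40:w+40,u-40:u+40],(400,400),interpolation=3))
cv2.imwrite("pics/w4.png",np.hstack(v)); print(s["t"],s["joint_pos"].round(2),s["ee_pos"],s["ft_force"],s["ft_torque"],s["finger_gap"])
```

```text
scene 211 129
side 254 198
12.3833 [ 0.38  0.38  1.43  0.    1.33 -2.2 ] [437.2316258  302.31343874 202.52286982] [-0.44633509 -0.05630849 -0.96804797] [0.06679329 0.05984632 0.00990869] 23.222682226489074
```

View pics/w4.png

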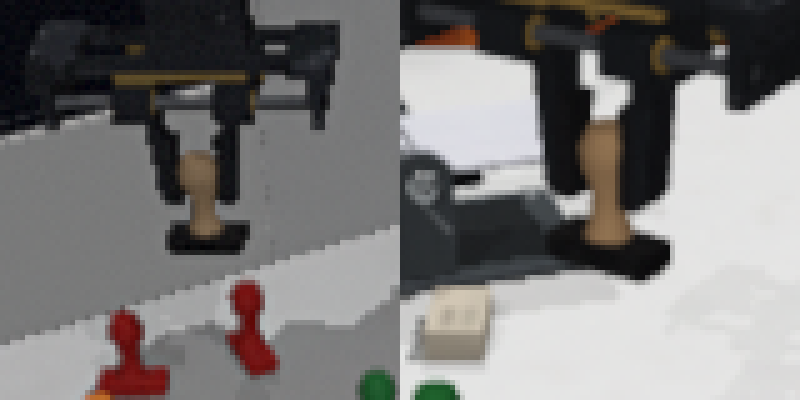

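The stamp hangs upright between the fingers. I'm carrying it to the ledge.

Emit:
play_rows --pt "0 0 0 0 0 0.05 0.2" --pt "0 0 0 0 0 0.1 0.2" --pt "0 0 0 0 0 0.1 0.2" --pt "0 0 0 0 0 0.1 0.2" --pt "0 0 0 0 0 0.1 0.2" --pt "0 0 0 0 0 0.1 0.2" --pt "0 0 0 0 0 0.1 0.2" --pt "0 0 0 0 0 0.037 0.2" --pt "0.0018 -0.0125 0 0 0 0 0.2" --pt "0.0035 -0.025 0 0 0 0 0.2"

```text
t: 13.32
ee_pos: [443.4, 265.2, 199.7]
eef_rot: [0.518, -3.096, 0.0]
ft_force: [0.5, -0.6, 0.7]
finger_gap: 23.3
grasp_force: 14.8
```

Emit:
play_rows --pt "0.0035 -0.025 0 0 0 0 0.2" --pt "0.0035 -0.025 0 0 0 0 0.2" --pt "0.0035 -0.025 0 0 0 0 0.2" --pt "0.0035 -0.025 0 0 0 0 0.2" --pt "0.0035 -0.025 0 0 0 0 0.2" --pt "0.0035 -0.025 0 0 0 0 0.2" --pt "0.0035 -0.025 0 0 0 0 0.2" --pt "0.0035 -0.025 0 0 0 0 0.2" --pt "0.0035 -0.025 0 0 0 0 0.2" --pt "0.0035 -0.025 0 0 0 0 0.2"

```text
t: 14.15
ee_pos: [490.7, 15.0, 200.1]
eef_rot: [0.513, -3.097, -0.001]
ft_force: [0.0, 0.2, -0.8]
finger_gap: 23.5
grasp_force: 14.8
```

Emit:
play_rows --pt "0.0035 -0.025 0 0 0 0 0.2" --pt "0.0035 -0.025 0 0 0 0 0.2" --pt "0.0035 -0.025 0 0 0 0 0.2" --pt "0.0035 -0.025 0 0 0 0 0.2" --pt "0.002 -0.0125 0 0 0 0 0.2" --pt "0 0 0 0 0 0 0.2" --pt "0 0 0 0 0 0 0.2"

```text
t: 14.73
ee_pos: [511.8, -94.7, 200.5]
eef_rot: [0.511, -3.098, -0.002]
ft_force: [-1.5, -0.6, -0.3]
finger_gap: 23.4
grasp_force: 14.8
```

Run:
```python
from h import *
import pickle
s=sensors.get_state(); m=eyes.camera_model("wrist"); im=eyes.grab_frame("wrist"); sd=eyes.grab_frame("side"); 
pickle.dump((s,m),open("w5.pkl","wb"))
u,w=proj(eyes.camera_model("side"),[525,-95,95])[0].astype(int); print(u,w,s["t"],s["joint_pos"].round(2),s["ee_pos"],s["finger_gap"])
v=np.zeros((512,800,3),np.uint8); v[:288,:]=0; v[:384,:400]=im[:,56:456]; v[:400,400:]=cv2.resize(sd[w-40:w+40,u-40:u+40],(400,400),interpolation=3); cv2.imwrite("pics/w5.png",v)
d=np.array([512,-94.8])-s["ee_pos"][:2]; print(tocmd([*d,0]))
```

```text
228 177 14.7333 [-0.41  0.37  1.46  0.    1.32 -2.31] [511.79723654 -94.7029175  200.49029363] 23.4064371854483
[-0.0002 -0.0002 -0.    ]
```

View pics/w5.png

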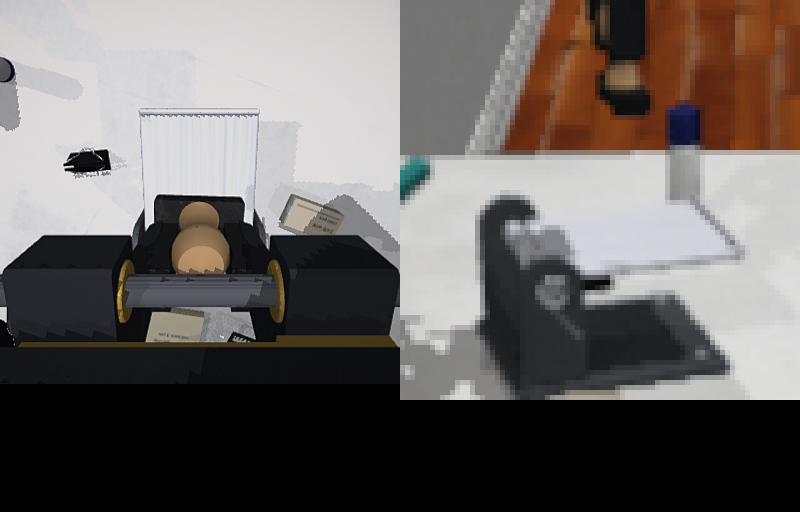

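The ledge is down and about level. The lip is at row 108, columns 195–316, and the base's near top edge is at row 196, columns 210–299.

Run:
```python
from h import *
import pickle
s,m=pickle.load(open("w5.pkl","rb")); T=R.from_rotvec(s["eef_rot"]).as_matrix()
x0,y0,yaw=570.7,-74.9,.327
for th in (.13,.08,.04,0,-.04,-.08,-.13):
    C,S=np.cos(th),np.sin(th); P=[]
    for n in (9,-1):
      for yy in (-50,50):
        ox,oz=-124*C+n*S,70+124*S+n*C
        P.append([x0+np.cos(yaw)*ox-np.sin(yaw)*yy,y0+np.sin(yaw)*ox+np.cos(yaw)*yy,oz])
    print(th,proj(m,P).round(1).tolist())
for z in (s["ee_pos"][2]-41.6+14,):
  for u in ((210,196),(299,196)): print((T.T@(onplane(m,u,z)-s["ee_pos"])).round(1))
```

```text
0.13 [[190.1, 113.9], [320.1, 113.8], [192.6, 111.7], [317.7, 111.7]]
0.08 [[191.6, 112.1], [318.7, 112.1], [194.0, 110.7], [316.3, 110.7]]
0.04 [[192.8, 111.1], [317.5, 111.0], [195.2, 110.2], [315.2, 110.2]]
0 [[194.0, 110.3], [316.4, 110.3], [196.3, 110.0], [314.1, 110.0]]
-0.04 [[195.1, 109.9], [315.2, 109.8], [197.3, 110.0], [313.1, 110.0]]
-0.08 [[196.2, 109.6], [314.2, 109.6], [198.4, 110.3], [312.1, 110.2]]
-0.13 [[197.6, 109.7], [312.8, 109.6], [199.7, 110.9], [310.8, 110.9]]
[ 17.5 -25.4  27.6]
[17.5 24.6 27.7]
```

Level within about 0.02 rad and the stamp is centred. Lowering, gently at the end.

Emit:
play_rows --pt "0 0 0.01 0 0 0 0.2" --pt "0 0 0.02 0 0 0 0.2" --pt "0 0 0.02 0 0 0 0.2" --pt "0 0 0.015 0 0 0 0.2" --pt "0 0 0.008 0 0 0 0.2" --pt "0 0 0.003 0 0 0 0.2" --pt "0 0 0.001 0 0 0 0.2" --pt "0 0 0.001 0 0 0 0.2" --pt "0 0 0.001 0 0 0 0.2"

```text
t: 15.58
ee_pos: [512.8, -94.7, 123.0]
eef_rot: [-0.512, 3.098, -0.001]
ft_force: [-0.6, -1.0, -0.6]
finger_gap: 22.9
grasp_force: 14.8
```

Emit:
play_rows --pt "0 0 0.001 0 0 0 0.2" --pt "0 0 0.001 0 0 0 0.2"

```text
t: 15.75
ee_pos: [512.6, -94.8, 120.7]
eef_rot: [-0.512, 3.099, -0.001]
ft_force: [0.1, 0.2, -0.5]
finger_gap: 23.2
grasp_force: 14.8
```

Emit:
play_rows --pt "0 0 0.0007 0 0 0 0.2" --pt "0 0 0 0 0 0 0.2"

```text
t: 15.92
ee_pos: [512.4, -94.7, 119.5]
eef_rot: [0.512, -3.1, -0.0]
ft_force: [0.8, 0.2, -0.6]
finger_gap: 23.0
grasp_force: 14.8
```

Emit:
play_rows --pt "0 0 0.0007 0 0 0 0.2" --pt "0 0 0 0 0 0 0.2"

```text
t: 16.08
ee_pos: [512.4, -94.7, 118.8]
eef_rot: [0.512, -3.1, -0.0]
ft_force: [0.1, -0.0, 0.3]
finger_gap: 23.5
grasp_force: 14.8
```

Emit:
play_rows --pt "0 0 0.0007 0 0 0 0.2" --pt "0 0 0 0 0 0 0.2"

```text
t: 16.25
ee_pos: [512.3, -94.7, 118.1]
eef_rot: [0.512, -3.1, -0.0]
ft_force: [-0.2, 0.2, -1.5]
finger_gap: 23.2
grasp_force: 14.8
```

Emit:
play_rows --pt "0 0 0.0006 0 0 0 0.2" --pt "0 0 0 0 0 0 0.2"

```text
t: 16.42
ee_pos: [512.4, -94.7, 117.4]
eef_rot: [0.512, -3.099, -0.0]
ft_force: [0.0, 0.4, 0.1]
finger_gap: 23.2
grasp_force: 14.8
```

Emit:
play_rows --pt "0 0 0.0005 0 0 0 0.2" --pt "0 0 0 0 0 0 0.2"

```text
t: 16.58
ee_pos: [512.4, -94.7, 117.0]
eef_rot: [0.512, -3.1, -0.0]
ft_force: [-0.1, 0.8, -0.9]
finger_gap: 23.3
grasp_force: 14.8
```

Emit:
play_rows --pt "0 0 0.0005 0 0 0 0.2" --pt "0 0 0 0 0 0 0.2"

```text
t: 16.75
ee_pos: [512.5, -94.8, 116.6]
eef_rot: [-0.512, 3.1, -0.0]
ft_force: [-0.2, -0.3, 1.1]
finger_gap: 23.1
grasp_force: 14.8
```

Emit:
play_rows --pt "0 0 0.0005 0 0 0 0.2" --pt "0 0 0 0 0 0 0.2"

```text
t: 16.92
ee_pos: [512.5, -94.9, 116.2]
eef_rot: [-0.512, 3.099, -0.001]
ft_force: [-1.1, -0.7, 2.0]
finger_gap: 23.2
grasp_force: 14.6
```

Emit:
play_rows --pt "0 0 0.0005 0 0 0 0.2" --pt "0 0 0 0 0 0 0.2"

```text
t: 17.08
ee_pos: [512.6, -94.9, 115.9]
eef_rot: [-0.511, 3.099, -0.001]
ft_force: [-0.8, -1.0, 4.5]
finger_gap: 23.0
grasp_force: 14.5
```

Contact at 4 N. Releasing.

Emit:
play_rows --pt "0 0 0 0 0 0 0.25" --pt "0 0 0 0 0 0 0.27" --pt "0 0 0 0 0 0 0.3" --pt "0 0 0 0 0 0 0.35" --pt "0 0 0 0 0 0 0.45" --pt "0 0 0 0 0 0 0.55" --pt "0 0 0 0 0 0 0.6" --pt "0 0 0 0 0 0 0.6" --newtons 4

```text
t: 17.75
ee_pos: [512.3, -94.6, 115.4]
eef_rot: [0.512, -3.099, -0.0]
ft_force: [0.3, -0.5, 0.2]
finger_gap: 52.7
grasp_force: 0.0
```

Emit:
play_rows --pt "0 0 -0.005 0 0 0 0.6" --pt "0 0 -0.015 0 0 0 0.6" --pt "0 0 -0.025 0 0 0 0.6" --pt "0 0 -0.03 0 0 0 0.6" --pt "0 0 -0.03 0 0 0 0.6" --pt "0 0 -0.02 0 0 0 0.6" --pt "0 0 0 0 0 0 0.6" --pt "0 0 0 0 0 0 0.6"

```text
t: 18.42
ee_pos: [512.5, -94.7, 241.2]
eef_rot: [-0.512, 3.098, -0.002]
ft_force: [-0.1, 0.0, -0.7]
finger_gap: 52.8
grasp_force: 0.0
```

Run:
```python
from h import *
import pickle
s=sensors.get_state(); m=eyes.camera_model("wrist"); im=eyes.grab_frame("wrist"); sd=eyes.grab_frame("side")
pickle.dump((s,m),open("w6.pkl","wb")); u,w=228,177
v=np.zeros((400,800,3),np.uint8); v[:384,:400]=im[:,56:456]; v[:400,400:]=cv2.resize(sd[w-40:w+40,u-40:u+40],(400,400),interpolation=3); cv2.imwrite("pics/w6.png",v)
print(s["t"],s["ee_pos"],s["ft_force"])
```

```text
18.4167 [512.45290327 -94.6794055  241.20060022] [-0.12905551  0.04217362 -0.70468181]
```

View pics/w6.png

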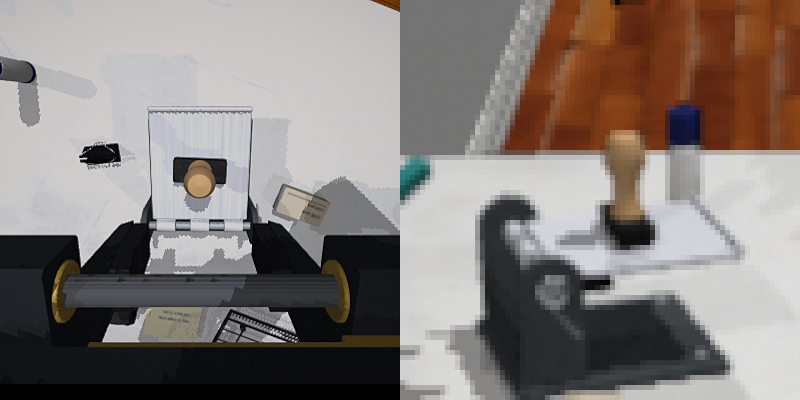

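The stamp stands upright on the level ledge, base at rows 157–183 and columns 173–228 of the crop, centred across. One numeric check, then I hand in.

Run:
```python
from h import *
import pickle
s,m=pickle.load(open("w6.pkl","rb")); c,t=np.cos(.327),np.sin(.327)
ok=True
for u,z in (((256.5,157),75),((256.5,184),89),((256.5,108),84)):
    p=onplane(m,u,z)[:2]-[570.7,-74.9]; o=(c*p[0]+t*p[1],-t*p[0]+c*p[1]); print(u,np.round(o,1))
    if u[1]==157: ok=abs(o[0]+75.5)<6 and abs(o[1])<5
print(ok)
if ok:
    from bench import close_job; print(close_job())
```

```text
(256.5, 157) [-76.6   0.5]
(256.5, 184) [-52.5   0.5]
(256.5, 108) [-124.1    0.5]
True
the job is handed in; nothing more can be done
None
```

The job is handed in at about 18 s: the ledge snapped over and was pressed home on its stop (about 16–17 N, so above the 12 N asked but under the 20 N limit). The stamp stands upright within about 2 mm of the ledge's middle, and the glue stick, staple box and binder clip were not touched.

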